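# Fit a sanding drum in the pedicure drill

### The job

Fit the orange sanding drum from the bit stand into the pedicure drill that stands nose-up in its charging dock: push its shank gently down the collet until it is fully home, then turn the knurled nut clockwise (seen from above) until the collet grips the shank firmly, without forcing it. Let go, and leave the other bits and the things around as they are.

Things in the scene. Friction and masses are not known exactly. Their poses are not given: they have to be found in the camera images.
- drum_center (a point): Middle of the orange head of the sanding drum, half-way up. The head is an upright cylinder 13 mm across, 18 mm tall, on a straight steel shank 6 mm across that shows 40 mm below it; tip 49 mm below this point. z up along the shank. 22 g. At the start it stands head up in one hole of the bit stand, tip 4 mm over the table, the head's underside 12 mm above the stand's top.
- drum_tip (a point): Tip (lower end) of the drum's shank, on its axis.
- drum: The whole sanding drum; origin at the shank's tip, z up along the shank to the head.
- collet_mouth (a point): Centre of the collet's mouth, 152 mm above the table, on the axis of the upright drill; z up. The steel nose is countersunk: 13 mm wide at the mouth, narrowing over 4 mm to a bore 7.6 mm wide that goes straight down to a stop 30 mm below the mouth. With the drum fully home, the underside of its head stands 10 mm above the mouth.
- collet_stop (a point): Centre of the stop at the bottom of the bore, 30 mm below the mouth; the shank is home when its tip rests on it. 6 to 10 mm below the mouth three spring clips begin to drag on the shank: it does not drop in by its weight but takes a steady push of about 3 N (2 to 8 N) from there on; at the stop the push rises sharply.
- nut_middle (a point): Centre of the knurled nut, on the drill's axis, 139 mm above the table; z up. The nut is a dark steel ring 24 mm across, 22 mm tall (128 to 150 mm above the table); nose 2 mm above it. Below it the neck is 21 mm across down to 108 mm, and its body 29 mm across from 98 mm down. The nut's sleeve gives about 0.1 rad at 0.25 N m: read the torque after turning slowly forward.
- nut: Knurled ring on the drill's axis (origin: lower face); turns without rising, stays where left. Clockwise from above closes the jaws. It starts loose, 0.6 to 1.9 rad before the jaws touch the shank (angle not shown). Loose it runs at a steady 0.15 N m; once the jaws touch, torque climbs about 0.4 N m per rad. Firm grip: 0.22 to 0.28 N m; under 0.19 too loose, over 0.32 overtightened.
- jaws: The collet's three jaws, hidden inside the nose 10 to 20 mm below the mouth; they close on the shank as the nut is turned. Origin on the drill's axis at table height.
- collet: The fixed core of the collet: countersunk nose, bore and stop. Origin on the drill's axis at table height.
- drill: White charging dock (105 x 115 mm, 62 mm high) with the silver pedicure drill standing in it nose-up, held fast; it does not move. Origin under the drill's axis at table height, z up.
- stand_top (a point): Centre of the top face of the pink bit stand, 32 mm above the table: a block 50 mm (x) by 150 mm (y) by 32 mm, fixed, with three 7 mm holes 28 mm deep in a row along its y, 48 mm apart, the middle one at the centre. The three bits stand in them in any order.
- bit_cone: Another bit in the stand: brass cone head 13 mm across and 19 mm tall on the same 6 mm shank. Origin at the shank's tip.
- bit_blue: Another bit in the stand: blue barrel head 13 mm across and 16 mm tall on the same 6 mm shank. Origin at the shank's tip.
- polish_red: Nail polish bottle, red, black cap, 29 mm across, 72 mm tall; origin at its foot.
- polish_pink: Nail polish bottle, pink, black cap, 29 mm across, 72 mm tall; origin at its foot.
- polish_navy: Nail polish bottle, navy blue, black cap, 29 mm across, 72 mm tall; origin at its foot.
- bowl: White porcelain bowl with blue pattern, 120 mm across, 58 mm tall; origin at its foot.
- buffer: Nail buffer block, 90 x 27 x 26 mm, lying flat between drill and stand; origin under its centre, x along its length.
- cream_jar: Cream jar with a pink lid, 54 mm across, 38 mm tall; origin at its foot.

How it is judged:
By the outcome, as a careful person would: the job done as asked, in the order asked, and still so for the second after the job is handed in, with the robot touching nothing.
It also fails if it takes over 72 s, if anything falls off the work surface, if the arm or the gripper's body presses on something with over 40 N, if the wrist force passes 120 N, or if a joint passes its speed limit or range.

### The arm

A 6-joint arm with a two-finger parallel gripper is mounted at the origin on the work surface. World frame = base frame: x ahead of the robot, y to its left, z up, the work surface at z = 0. Lengths are in m, angles in degrees, forces in N, time in s.
With the tool pointing down it reaches from about 0.275 to 0.85 m from the base axis. Payload 5.2 kg.
Tool frame: the origin (TCP) lies on the centre line of the jaws, within the pads' length; the fingertips stand 11 mm ahead of it and the grasp point (between the pads) lies 8 mm behind it; z points along the fingers, y is the line along which they close (so a half turn about z gives the same grasp; the last joint's range is limited). The gripper opens to 85 mm and grips with 20 to 120 N. Pads are 22 mm wide; open, the fingers measure 114 mm over their backs; the gripper's body (76 mm by 85 mm) begins 54 mm behind the grasp point. The pads swing forward as they close: fully open they stand 13 mm farther back than shut.
Start: joints at [57.708, 14.817, 87.949, -0, 77.235, -11.62], TCP at [0.194, 0.515, 0.242] pointing down, gripper open.
Joint ranges: [-179.93, 179.93], [-52.35, 119.4], [10.71, 147.94], [-69.91, 249.91], [12.55, 155.21], [-178.61, 178.61]. Speed limits (degrees/s): [147.25, 147.25, 180, 180, 180, 180].

### API

Orientations are given as a 3x3 rotation matrix whose columns are the frame's x, y, z axes.
In Python, from plant import state, snapshot, sign_off, search_frame, regions_of gives the robot as it stands.
- The arm moves only by the tool play_rows, never from a script. Its argument "targets" is a list of rows, each a list of 3 entries, a list of its own where there are three numbers: the shift along the tool's x, y, z each as a share of 25 mm, from -1 to 1, then the turn, a rotation vector about the tool's x, y, z each as a share of 0.5 rad, from -1 to 1, then the opening, from 0 (shut) to 1 (fully open). A call has 1 to 12 rows; each row shifts and turns the commanded pose from where the row before left it, along the tool's axes as they then stand; what a row does not reach is not made up. A row lasts 1/10 s, in which the tool goes at most 50 mm and 8.59 degrees, less where a joint would pass 70% of its speed; a pose out of reach is approached as far as the arm can. A call with a number of a shift or a turn outside -1 to 1 is refused whole. A call with a gripper value outside its range is refused whole. The fingers move at their own pace and stop on an object; "grip_force" is the grip in N (left out, the last holds). Time passes only in rows, so rows that do not move let the fingers close. It gives the time, the measured TCP pose, the force, the opening and the grip force at its end, in the units of the state.
- state(): the state, without advancing time (a new reading comes with each control period).
- snapshot(name): name is "scene" or "top" or "wrist"; returns a dict with "frame" (384x512x3 uint8, red, green, blue), "depth" (384x512 float32, m along the optical axis (not along the pixel's ray), 0 where there is no reading), "mtx" (3x3 intrinsics, pixels), "distortion" ([k1, k2, p1, p2, k3] as OpenCV has them; the pictures are not rectified), "rvec" (rotation vector, rad) and "tvec" (3), from world to camera coordinates, as OpenCV has them; the wrist camera has in their place "hand_eye" (4x4, takes a point from camera to tool coordinates, whose origin is the TCP and whose axes are the flange's). Camera axes: x right, y down, z forward; pixel columns grow to the right and rows downward; lengths in m; the calibration is good to about 2 mm. A picture is of the moment at which its call begins: read the wrist's pose just before it.
- sign_off(): hands the job in; it is judged then, once.
Trained networks look in the newest picture that a camera, given by its name, has taken for a name from the list of things; names that differ only in an ending like _2 or _b are one class to them, and where a whole thing is asked for, a point or a joint stands for the part that bears it (a point fixed in the world has none). Each returns a list of dicts, best first, with "conf" (0 to 1); they miss things now and then, are a little off and sometimes report something else, mostly with a low value. They report only what shows in the picture. A call takes as long as a camera call.
- search_frame(camera, target): "location" ([column, row] in pixels, amid what is visible of it).
- regions_of(camera, target): "pixels" (384x512 bool, what is visible of it) and "location" ([column, row] in pixels, amid what is visible of it).
The state is a dict: "time_s": time; "joint_positions": joint angles; "qvel": joint speeds; "joint_torque": joint torques, N m; "ee_pos": TCP position; "eef_rot": TCP orientation; "ft_force": force on the tool from outside, world axes, zero at the start; "ft_torque": the same for the moment, N m; "width": finger opening in m; "gripper_force": force on a finger pad.
Only numpy, scipy, OpenCV 4.12 (cv2) and the standard library are available. Lean on these libraries where they do the work, as an engineer would, in place of code of your own. Each camera call takes 0.05 s, during which the arm holds its last target. There are 200 camera calls.

## Working session

There is one attempt and no reset: what is moved stays moved. The work goes in short steps, Python scripts to look and compute and a tool call to move; the robot and the scene stay as the last step left them, time stands still between calls to the robot, and variables do not carry over. Pictures are saved under pics/ and viewed, at most 10 in all, crops included, and the job is handed in when it is done.

Besides the shell and the picture viewer there is one more tool, called after "Call:" as name(argument=value, ...) on one line, values as JSON. play_rows: Moves the arm, as the interface text tells. Shift numbers are shares of 25 mm and turn numbers shares of 0.5 rad, none past 1 either way. Its arguments: {"type":"object","properties":{"targets":{"type":"array","items":{"type":"array"}},"grip_force":{"type":"number"}},"required":["targets"]}

```bash
mkdir -p pics; cat > h.py <<'E'
import numpy as np, cv2
from plant import state, snapshot, sign_off, search_frame, regions_of
def pose(cam,s,st=None):
    """camera->world R,t"""
    if 'rvec' in s:
        R=cv2.Rodrigues(np.array(s['rvec'],float))[0]; t=np.array(s['tvec'],float).ravel(); return R.T,-R.T@t
    H=np.array(s['hand_eye']); Rt=np.array(st['eef_rot']); p=np.array(st['ee_pos'])
    return Rt@H[:3,:3], Rt@H[:3,3]+p
def ray(cam,s,px,st=None):
    u=cv2.undistortPoints(np.array([[px]],float),np.array(s['mtx'],float),np.array(s['distortion'],float))[0,0]
    R,t=pose(cam,s,st); return R@np.array([u[0],u[1],1.]),t
def atz(cam,s,px,z,st=None):
    d,t=ray(cam,s,px,st); return t+d*(z-t[2])/d[2]
def atdepth(cam,s,px,st=None):
    d,t=ray(cam,s,px,st); return t+d*s['depth'][int(round(px[1])),int(round(px[0]))]
def save(s,n): cv2.imwrite('pics/'+n+'.png',s['frame'][:,:,::-1])
E
python3 - <<'E'
from h import *
np.set_printoptions(precision=4,suppress=True)
st=state(); print(st)
Z=dict(drum_center=.053,collet_mouth=.152,nut_middle=.139,stand_top=.032,bit_cone=.05,bit_blue=.05,polish_red=.05,polish_pink=.05,polish_navy=.05,bowl=.03,buffer=.026,cream_jar=.038)
ims=[]
for c in ('top','scene'):
    s=snapshot(c); ims.append(s['frame'])
    for n,z in Z.items():
        r=search_frame(c,n)
        for q in r[:2]: print(c,n,round(q['conf'],2),np.round(q['location'],1),'z',atz(c,s,q['location'],z),'d',atdepth(c,s,q['location']))
    save(s,c)
E
```

```text
{'time_s': 0.0, 'joint_positions': array([ 57.7097,  14.8588,  88.0098,  -0.0013,  77.2368, -11.6194]), 'qvel': array([ 0.0225, -0.0228, -0.0581, -0.0424, -0.0773, -0.0263]), 'joint_torque': array([ -0.001 , -44.6036, -29.0562,  -0.0003,   0.0119,  -0.    ]), 'ee_pos': array([0.1939, 0.5142, 0.2415]), 'eef_rot': array([[-0.9356,  0.353 , -0.001 ],
       [ 0.353 ,  0.9356, -0.0016],
       [ 0.0003, -0.0018, -1.    ]]), 'ft_force': array([ 0.0508, -0.1024, -0.2115]), 'ft_torque': array([ 0.0428, -0.0003, -0.0402]), 'gripper_force': 0.0, 'width': 0.08538284199119739}
top collet_mouth 0.68 [284.3 188.9] z [ 0.5658 -0.134   0.152 ] d [ 0.5657 -0.134   0.1526]
top nut_middle 0.6 [281.3 189.6] z [ 0.5653 -0.1269  0.139 ] d [ 0.5689 -0.1292  0.1059]
top stand_top 0.85 [174.8 197.6] z [0.5546 0.1846 0.032 ] d [0.555  0.1855 0.0277]
top bit_blue 0.22 [283.2 189.8] z [ 0.5744 -0.1387  0.05  ] d [ 0.5642 -0.1317  0.144 ]
top polish_pink 0.46 [300.2 143.6] z [ 0.713  -0.1916  0.05  ] d [ 0.7247 -0.1978 -0.0005]
top polish_navy 0.49 [244.1 235.1] z [ 0.4425 -0.0234  0.05  ] d [ 0.4424 -0.023   0
[... 608 characters left out ...]

scene stand_top 0.83 [354.4 212.4] z [0.5857 0.1862 0.032 ] d [0.5831 0.1873 0.03  ]
scene bit_cone 0.5 [372.9 202.3] z [0.5753 0.2348 0.05  ] d [0.5506 0.246  0.0317]
scene polish_red 0.87 [414.2 252.7] z [0.7689 0.2595 0.05  ] d [0.7484 0.2721 0.0306]
scene polish_pink 0.83 [193.9 270.2] z [ 0.7544 -0.2104  0.05  ] d [ 0.733  -0.2112  0.0302]
scene polish_navy 0.68 [373.5 201.5] z [0.5722 0.2375 0.05  ] d [0.5626 0.2418 0.0429]
scene polish_navy 0.55 [264.3 192.6] z [ 0.4935 -0.0233  0.05  ] d [ 0.4627 -0.0185  0.029 ]
scene bowl 0.9 [286.7 262.3] z [ 0.7365 -0.0122  0.03  ] d [ 0.7145 -0.0072  0.0096]
scene buffer 0.72 [274.7 219.3] z [ 0.5766 -0.0106  0.026 ] d [ 0.5765 -0.0105  0.0258]
```

```bash
python3 -c "
import cv2,numpy as np
a=cv2.imread('pics/top.png')[110:280,140:380];b=cv2.imread('pics/scene.png')[140:310,170:450]
a=cv2.resize(a,None,fx=1.65,fy=1.65);b=cv2.resize(b,None,fx=1.65*170/170,fy=1.65)
h=np.hstack([a,b]);h=cv2.resize(h,(800,int(h.shape[0]*800/h.shape[1])));cv2.imwrite('pics/both.png',h)"
```

```text
(no output)
```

View pics/both.png

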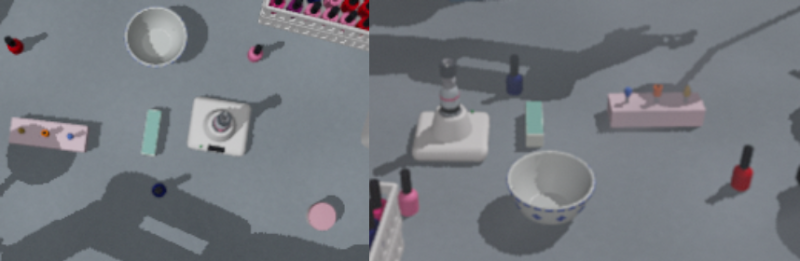

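The top view (left) shows the stand at about (46,133) with the orange drum in the middle hole, and the drill at (222,122). I'll move over the stand for a closer look.

Call:
play_rows(targets=[[[-1,-0.38,0.1],[0,0,0],1],[[-1,-0.38,0.1],[0,0,0],1],[[-1,-0.38,0.1],[0,0,0],1],[[-1,-0.38,0.1],[0,0,0],1],[[-1,-0.38,0.1],[0,0,0],1],[[-1,-0.38,0.1],[0,0,0],1],[[-1,-0.38,0.1],[0,0,0],1],[[-1,-0.38,0.1],[0,0,0],1],[[-1,-0.38,0.1],[0,0,0],1],[[-1,-0.38,0.1],[0,0,0],1],[[-1,-0.38,0.1],[0,0,0],1],[[-1,-0.38,0.1],[0,0,0],1]])

```text
time_s: 2.5
ee_pos: [0.4354, 0.3012, 0.2123]
eef_rot: [[-0.936, 0.353, 0.0], [0.353, 0.936, 0.0], [-0.0, 0.0, -1.0]]
ft_force: [-0.9, -0.2, 0.5]
width: 0.0855
gripper_force: 0.0
```

Call:
play_rows(targets=[[[-1,-0.38,0.1],[0,0,0],1],[[-1,-0.38,0.1],[0,0,0],1],[[-1,-0.38,0.1],[0,0,0],1],[[0,0,0],[0,0,0.29],1],[[0,0,0],[0,0,0.29],1],[[0,0,0],[0,0,0.29],1],[[0,0,0],[0,0,0.29],1],[[0,0,0],[0,0,0.29],1],[[0,0,0],[0,0,0.29],1],[[0,0,0],[0,0,0.29],1],[[0,0,0],[0,0,0.29],1],[[0,0,0],[0,0,0],1]])

```text
time_s: 3.7
ee_pos: [0.4947, 0.2489, 0.2048]
eef_rot: [[-0.049, 0.999, 0.0], [0.999, 0.049, 0.0], [0.0, 0.0, -1.0]]
ft_force: [-0.2, 0.6, -0.6]
width: 0.0857
gripper_force: 0.0
```

```bash
python3 - <<'E'
from h import *
np.set_printoptions(precision=4,suppress=True)
st=state(); s=snapshot('wrist'); save(s,'w1')
print(st['ee_pos'],st['eef_rot'],st['joint_positions'])
for n,z in dict(drum_center=.062,stand_top=.032,bit_cone=.05,bit_blue=.05).items():
    for q in search_frame('wrist',n)[:2]: print(n,round(q['conf'],2),np.round(q['location'],1),atz('wrist',s,q['location'],z,st),atdepth('wrist',s,q['location'],st))
E
```

```text
[0.4947 0.2489 0.2048] [[-0.0487  0.9988  0.    ]
 [ 0.9988  0.0487  0.    ]
 [ 0.      0.     -1.    ]] [15.1643 16.7954 90.6758 -0.0001 72.5282 12.3734]
drum_center 0.63 [313.2 227.5] [0.5583 0.2045 0.062 ] [0.5581 0.2047 0.0626]
stand_top 0.76 [307.4 212.7] [0.5565 0.2111 0.032 ] [0.5567 0.2108 0.0313]
bit_cone 0.69 [321.3 188.2] [0.5652 0.2468 0.05  ] [0.5624 0.2494 0.0608]
bit_blue 0.69 [298.7 259.3] [0.5483 0.1578 0.05  ] [0.5501 0.1526 0.0406]
bit_blue 0.49 [307.5 227.4] [0.5546 0.1994 0.05  ] [0.5529 0.2025 0.0577]
```

View pics/w1.png

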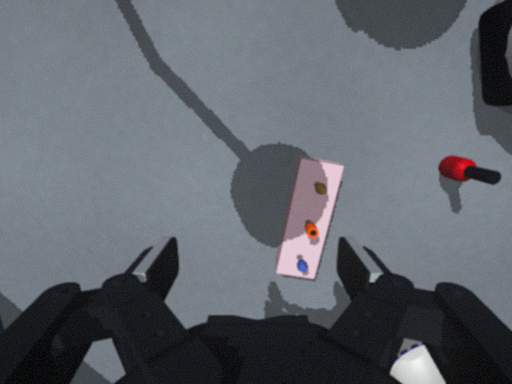

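Wrist view: stand tilted about 10°, brass cone (320,188), orange drum (312,231), blue (302,266). The network's points and the depth agree, so I'll go closer.

Call:
play_rows(targets=[[[-0.9,0.8,0.6],[0,0,0],1],[[-0.9,0.8,0.6],[0,0,0],1],[[-0.9,0.8,0.6],[0,0,0],1],[[0,0,0.6],[0,0,0.22],1],[[0,0,0.6],[0,0,0.22],1],[[0,0,0],[0,0,0],1],[[0,0,0],[0,0,0],1]])

```text
time_s: 4.65
ee_pos: [0.5579, 0.1845, 0.1299]
eef_rot: [[0.165, 0.986, -0.0], [0.986, -0.165, -0.0], [-0.0, -0.0, -1.0]]
ft_force: [-0.3, 0.4, -0.0]
width: 0.0849
gripper_force: 0.0
```

```bash
cat > m.py <<'E'
from h import *
np.set_printoptions(precision=4,suppress=True)
def head(s,st,cam='wrist',zmin=.03,zmax=.3,near=None):
    hsv=cv2.cvtColor(s['frame'],cv2.COLOR_RGB2HSV)
    m=((hsv[...,0]<16)&(hsv[...,1]>170)&(hsv[...,2]>60)).astype(np.uint8)
    n,l,stt,c=cv2.connectedComponentsWithStats(m)
    R,t=pose(cam,s,st); out=[]
    for i in range(1,n):
        if stt[i,4]<25: continue
        v,u=np.nonzero(l==i); P=[]
        P=np.array([atdepth(cam,s,(a,b),st) for a,b in zip(u,v)])
        k=(P[:,2]>zmin)&(P[:,2]<zmax)
        if k.sum()<15: continue
        P=P[k]; top=P[P[:,2]>np.percentile(P[:,2],95)-.003]
        out.append((stt[i,4],c[i],np.median(P,0),P.min(0),P.max(0),(top.min(0)+top.max(0))/2))
    return out,t
E
python3 - <<'E'
from m import *
st=state(); s=snapshot('wrist'); save(s,'w2')
print(st['ee_pos'],st['eef_rot'],st['joint_positions'])
o,t=head(s,st); print(t)
for r in o: print(*r)
for n in ('drum_center','bit_cone','bit_blue','stand_top'):
  for q in search_frame('wrist',n)[:1]: print(n,q['conf'],q['location'],atdepth('wrist',s,q['location'],st))
E
```

```text
[0.5579 0.1845 0.1299] [[ 0.1654  0.9862 -0.0005]
 [ 0.9862 -0.1654 -0.0001]
 [-0.0002 -0.0005 -1.    ]] [ 7.4338 24.0775 91.2364 -0.0016 64.7151 16.9547]
[0.5687 0.2522 0.2622]
204 [254.9118 188.9706] [0.5582 0.2016 0.0626] [0.5517 0.1931 0.0499] [0.5639 0.2057 0.0644] [0.5578 0.1994 0.0628]
drum_center 0.69 [257.6, 189.0] [0.5603 0.2008 0.0634]
bit_cone 0.53 [254.4, 127.3] [0.5656 0.2465 0.0631]
bit_blue 0.69 [256.4, 239.4] [0.5519 0.1564 0.0571]
stand_top 0.77 [257.3, 172.2] [0.5612 0.2079 0.0333]
```

View pics/w2.png

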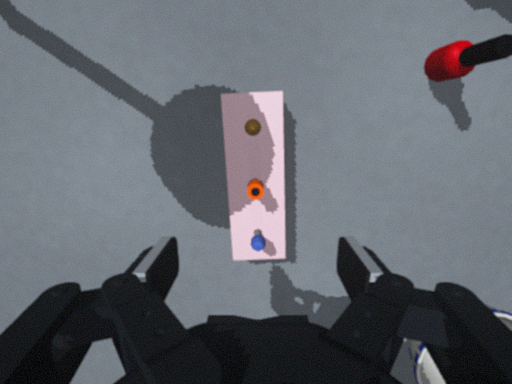

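Clear wrist view: orange head at (255,189), cone (253,127), blue (258,242). The measured drum axis is about (0.558, 0.2005), midway between its neighbours. Going to grasp.

Call:
play_rows(targets=[[[0.63,-0.1,0],[0,0,0],1],[[0,0,0.8],[0,0,0],1],[[0,0,0.8],[0,0,0],1],[[0,0,0.8],[0,0,0],1],[[0,0,0.8],[0,0,0],0.5],[[0,0,0],[0,0,0],0.4],[[0,0,0],[0,0,0],0.3]], grip_force=40)

```text
time_s: 5.6
ee_pos: [0.5582, 0.2012, 0.05]
eef_rot: [[0.168, 0.986, -0.0], [0.986, -0.168, 0.0], [0.0, -0.0, -1.0]]
ft_force: [-1.2, 0.0, 1.2]
width: 0.044
gripper_force: 0.0
```

```bash
python3 - <<'E'
from m import *
st=state(); s=snapshot('wrist'); save(s,'w3')
print(st['ee_pos'],st['ft_force'],st['width'])
o,t=head(s,st,zmin=0)
for r in o: print(*r)
E
```

```text
[0.5582 0.2012 0.05  ] [-1.2378  0.0411  1.1965] 0.04403131667348917
616 [258.4627 256.8425] [0.5585 0.2032 0.0622] [0.5519 0.1926 0.0472] [0.5692 0.2688 0.1824] [0.5605 0.2307 0.1215]
```

View pics/w3.png

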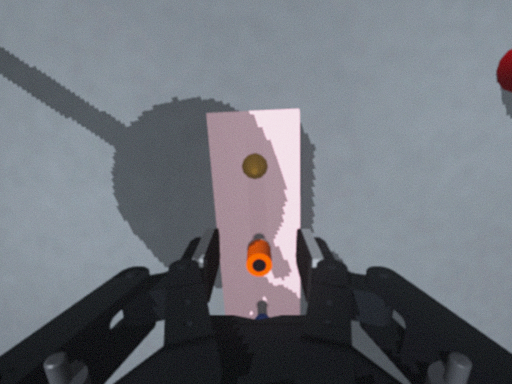

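The drum (259,260) is centred between the fingers (inner edges about 217 and 299). Closing.

Call:
play_rows(targets=[[[0,0,0],[0,0,0],0.2],[[0,0,0],[0,0,0],0.1],[[0,0,0],[0,0,0],0],[[0,0,0],[0,0,0],0],[[0,0,0],[0,0,0],0],[[0,0,0],[0,0,0],0]], grip_force=40)

```text
time_s: 6.25
ee_pos: [0.5591, 0.2006, 0.051]
eef_rot: [[0.169, 0.986, 0.002], [0.986, -0.169, 0.0], [0.001, 0.002, -1.0]]
ft_force: [0.4, -0.4, 7.0]
width: 0.0111
gripper_force: 39.1
```

Call:
play_rows(targets=[[[0,0,-0.3],[0,0,0],0],[[0,0,-0.5],[0,0,0],0],[[0,0,-0.6],[0,0,0],0],[[0,0,-1],[0,0,0],0],[[0,0,-1],[0,0,0],0],[[0,0,-1],[0,0,0],0],[[0,0,-1],[0,0,0],0],[[0,0,-1],[0,0,0],0],[[0,0,-0.6],[0,0,0],0],[[0,0,0],[0,0,0],0]])

```text
time_s: 7.25
ee_pos: [0.5591, 0.2005, 0.2282]
eef_rot: [[0.169, 0.986, 0.005], [0.986, -0.169, 0.001], [0.001, 0.005, -1.0]]
ft_force: [0.6, -0.4, -0.4]
width: 0.011
gripper_force: 39.2
```

```bash
python3 - <<'E'
from m import *
st=state(); s=snapshot('wrist'); save(s,'w4')
print(st['ee_pos'],st['ft_force'],st['ft_torque'],st['width'],st['gripper_force'])
o,t=head(s,st,zmin=0)
for r in o: print(*r)
s=snapshot('scene'); save(s,'s4')
for n,z in dict(drum_center=.23,drum_tip=.18,collet_mouth=.152,nut_middle=.139).items():
  for q in search_frame('scene',n)[:2]: print(n,q['conf'],q['location'],atdepth('scene',s,q['location']))
s=snapshot('top');
for n,z in dict(collet_mouth=.152,nut_middle=.139).items():
  for q in search_frame('top',n)[:2]: print(n,q['conf'],q['location'],atz('top',s,q['location'],z))
E
```

```text
[0.5591 0.2005 0.2282] [ 0.5599 -0.4472 -0.3566] [ 0.0547  0.0217 -0.0666] 0.01100924228364843 39.17935788631439
599 [257.4558 255.2371] [0.5591 0.2029 0.2391] [0.5525 0.1928 0.2233] [0.5648 0.2058 0.2451] [0.5586 0.1993 0.2419]
collet_mouth 0.55 [220.4, 224.4] [ 0.6023 -0.1439  0.045 ]
nut_middle 0.21 [222.0, 223.5] [ 0.5994 -0.1399  0.045 ]
collet_mouth 0.85 [283.7, 190.4] [ 0.5617 -0.1324  0.152 ]
nut_middle 0.72 [282.4, 188.2] [ 0.5691 -0.1299  0.139 ]
nut_middle 0.57 [177.3, 198.0] [0.5439 0.1554 0.139 ]
```

View pics/w4.png

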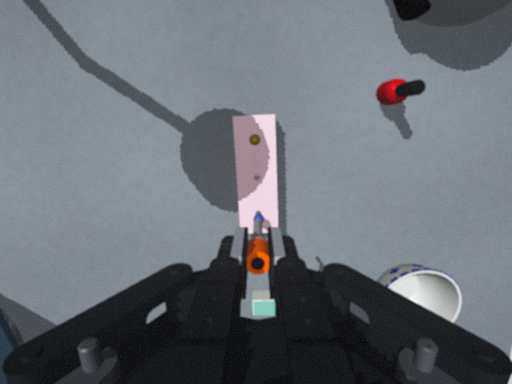

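Drum is held upright in the jaws (head at 258,258). Moving past the drill so the wrist camera sees the mouth.

Call:
play_rows(targets=[[[-0.6,0.11,0],[0,0,0],0],[[-1,0.19,0],[0,0,0],0],[[-1,0.19,0],[0,0,0],0],[[-1,0.19,0],[0,0,0],0],[[-1,0.19,0],[0,0,0],0],[[-1,0.19,0],[0,0,0],0],[[-1,0.19,0],[0,0,0],0],[[-1,0.19,0],[0,0,0],0],[[-1,0.19,0],[0,0,0],0],[[-1,0.19,0],[0,0,0],0],[[-1,0.19,0],[0,0,0],0],[[-1,0.19,0],[0,0,0],0]])

```text
time_s: 8.9
ee_pos: [0.5627, -0.0968, 0.2248]
eef_rot: [[0.17, 0.986, -0.0], [0.986, -0.17, -0.0], [-0.0, -0.0, -1.0]]
ft_force: [0.3, -0.0, 0.0]
width: 0.0113
gripper_force: 39.2
```

Call:
play_rows(targets=[[[-1,0.19,0],[0,0,0],0],[[-1,0.19,0],[0,0,0],0],[[-1,0.19,0],[0,0,0],0],[[-0.4,0.1,0],[0,0,0],0],[[0,0,0],[0,0,0],0],[[0,0,0],[0,0,0],0],[[0,0,0],[0,0,0],0]])

```text
time_s: 9.6
ee_pos: [0.5653, -0.1802, 0.2248]
eef_rot: [[0.168, 0.986, -0.0], [0.986, -0.168, 0.001], [0.001, -0.0, -1.0]]
ft_force: [-0.3, 0.1, 0.2]
width: 0.0115
gripper_force: 39.2
```

```bash
python3 - <<'E'
from m import *
st=state(); s=snapshot('wrist'); save(s,'w5')
print(st['ee_pos'],st['eef_rot'],st['joint_positions'])
for n,z in dict(collet_mouth=.152,nut_middle=.15,drum_center=.24).items():
  for q in regions_of('wrist',n)[:2]:
    v,u=np.nonzero(q['pixels']); print(n,q['conf'],q['location'],atz('wrist',s,q['location'],z,st),atdepth('wrist',s,q['location'],st),(u.min()+u.max())/2,u.max()-u.min(),(v.min()+v.max())/2)
E
python3 -c "
import cv2;a=cv2.imread('pics/w5.png')[130:330,150:370];cv2.imwrite('pics/w5c.png',cv2.resize(a,None,fx=2.7,fy=2.7,interpolation=cv2.INTER_CUBIC))"
```

```text
[ 0.5653 -0.1802  0.2248] [[ 0.1681  0.9858 -0.0002]
 [ 0.9858 -0.1681  0.0005]
 [ 0.0005 -0.0003 -1.    ]] [-28.4513  19.936   83.2915   0.0225  76.7977 -18.7763]
collet_mouth 0.73 [261.5, 134.5] [ 0.5774 -0.1244  0.152 ] [ 0.5777 -0.1269  0.1068] 259.0 86 136.5
collet_mouth 0.31 [264.1, 141.1] [ 0.5786 -0.1295  0.152 ] [ 0.5786 -0.1296  0.1508] 259.5 31 150.5
nut_middle 0.94 [257.3, 136.4] [ 0.5741 -0.1253  0.15  ] [ 0.5741 -0.1253  0.1501] 259.5 87 137.0
drum_center 0.64 [258.9, 252.4] [ 0.5666 -0.1742  0.24  ] [ 0.5663 -0.1762  0.2362] 257.0 22 246.0
```

View pics/w5c.png

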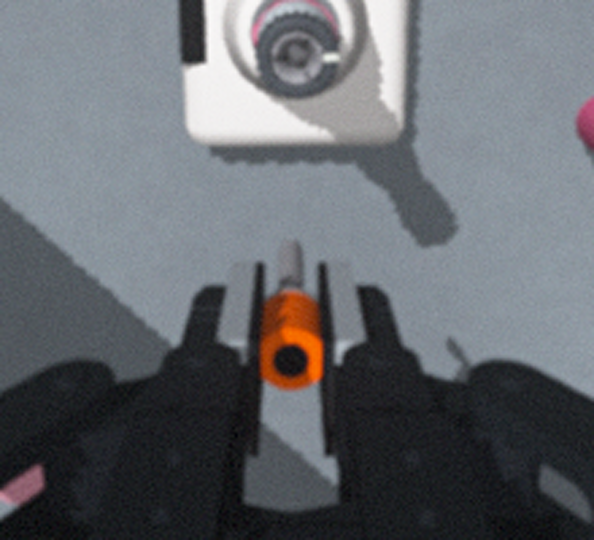

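The crop shows the collet mouth at full-image (260.4,149.5) and the shank tip near (257.8,221).

```bash
python3 - <<'E'
from m import *
st=state(); s=snapshot('wrist'); ss=s
P=[];U=[]
for v in range(100,200):
  for u in range(215,305):
    p=atdepth('wrist',s,(u,v),st); P.append(p);U.append((u,v))
P=np.array(P);U=np.array(U)
k=(abs(P[:,2]-.1505)<.0035)
print(k.sum(),U[k].min(0),U[k].max(0))
Q=P[k][:,:2]; c,r=cv2.minEnclosingCircle(Q.astype(np.float32)); print('circle',c,r,np.percentile(Q,[2,98],axis=0).mean(0),Q.mean(0))
print('mouth px',atz('wrist',s,(260.4,149.6),.152,st))
# shank tip silhouette
for v in range(218,236,2):
  row=[(u,atdepth('wrist',s,(u,v),st)) for u in range(245,272)]
  g=[(u,p) for u,p in row if p[2]>.15]
  if g:
    a=np.array([p for _,p in g]); print(v,g[0][0],g[-1][0],a.mean(0),a[:,2].min())
Rt=np.array(st['eef_rot'])
print('TCP',st['ee_pos'])
o,t=head(s,st,zmin=.2)
for r in o: print(r[1],r[3],r[4],r[5])
E
```

```text
678 [244 134] [275 166]
circle (0.574056088924408, -0.13658441603183746) 0.012622443959116936 [ 0.5741 -0.1364] [ 0.5741 -0.1363]
mouth px [ 0.575  -0.1356  0.152 ]
220 255 260 [ 0.5652 -0.1797  0.1831] 0.18145976241933254
222 254 261 [ 0.5652 -0.1799  0.1863] 0.18474903633669973
224 254 261 [ 0.5652 -0.1798  0.1901] 0.1871768108478721
226 254 261 [ 0.5652 -0.1797  0.1938] 0.1912913406685155
228 245 271 [ 0.5662 -0.1757  0.2068] 0.19230607971178187
230 245 271 [ 0.5663 -0.1761  0.2091] 0.19478313237023226
232 245 271 [ 0.5663 -0.176   0.2122] 0.19874654601934405
234 245 271 [ 0.5662 -0.1761  0.2147] 0.20290001099826607
TCP [ 0.5655 -0.1804  0.2249]
[257.4852 255.3033] [ 0.5589 -0.1906  0.2205] [ 0.5713 -0.1752  0.2418] [ 0.5651 -0.1817  0.2385]
```

Call:
play_rows(targets=[[[0.93,0.02,0],[0,0,0],0],[[0.93,0.02,0],[0,0,0],0],[[0,0,0.4],[0,0,0],0],[[0,0,0.4],[0,0,0],0],[[0,0,0],[0,0,0],0],[[0,0,0],[0,0,0],0]])

```text
time_s: 10.45
ee_pos: [0.5739, -0.1362, 0.2041]
eef_rot: [[0.17, 0.985, -0.001], [0.985, -0.17, 0.0], [0.0, -0.001, -1.0]]
ft_force: [0.4, -0.6, 0.1]
width: 0.0116
gripper_force: 39.2
```

```bash
python3 - <<'E'
from m import *
st=state(); s=snapshot('wrist'); save(s,'w6')
P=[];U=[]
for v in range(180,290):
  for u in range(215,305):
    p=atdepth('wrist',s,(u,v),st); P.append(p)
P=np.array(P); k=(abs(P[:,2]-.1505)<.0035); Q=P[k][:,:2]; print(k.sum(),cv2.minEnclosingCircle(Q.astype(np.float32)),np.percentile(Q,[1,99],axis=0))
print('TCP',st['ee_pos'],st['ft_force'],st['ft_torque'])
o,t=head(s,st,zmin=.18)
for r in o: print(r[1],r[3],r[4],r[5])
a=s['frame'][150:330,150:370,::-1];cv2.imwrite('pics/w6c.png',cv2.resize(a,None,fx=3,fy=3,interpolation=cv2.INTER_CUBIC))
E
```

```text
646 ((0.5743489861488342, -0.13630709052085876), 0.012649412266910076) [[ 0.5628 -0.1466]
 [ 0.5855 -0.1248]]
TCP [ 0.5739 -0.1362  0.2041] [ 0.4294 -0.5673  0.1383] [-0.0366 -0.0333 -0.0364]
[257.4526 255.1748] [ 0.5673 -0.1465  0.1993] [ 0.5796 -0.1309  0.2207] [ 0.5735 -0.1375  0.2175]
```

View pics/w6c.png

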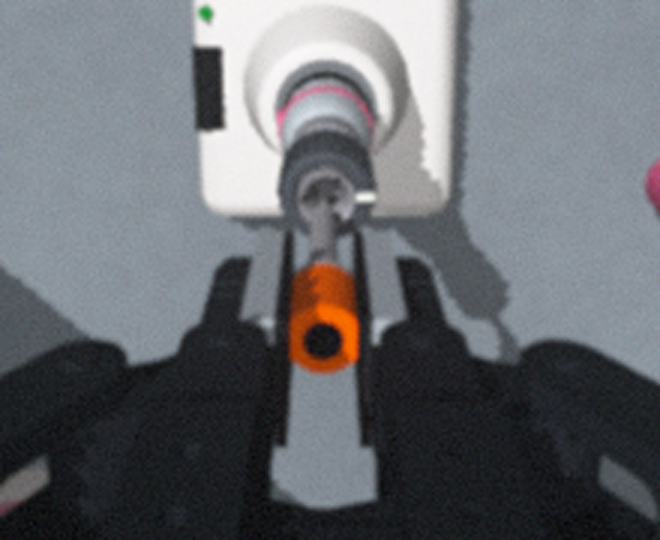

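The shank tip sits over the mouth (crop 325,195), with head and mouth axes within 1.5 mm. Fine correction, then a slow descent.

Call:
play_rows(targets=[[[0.06,0.02,0],[0,0,0],0],[[0,0,0.15],[0,0,0],0],[[0,0,0.15],[0,0,0],0],[[0,0,0.1],[0,0,0],0],[[0,0,0],[0,0,0],0]])

```text
time_s: 11.0
ee_pos: [0.5747, -0.1341, 0.1942]
eef_rot: [[0.169, 0.986, -0.001], [0.986, -0.169, 0.0], [0.0, -0.001, -1.0]]
ft_force: [-1.0, -0.3, -0.6]
width: 0.011
gripper_force: 39.2
```

Call:
play_rows(targets=[[[0,0,0.08],[0,0,0],0],[[0,0,0.08],[0,0,0],0],[[0,0,0],[0,0,0],0]])

```text
time_s: 11.3
ee_pos: [0.575, -0.1343, 0.1905]
eef_rot: [[0.169, 0.986, -0.0], [0.986, -0.169, -0.0], [-0.0, -0.0, -1.0]]
ft_force: [0.2, -0.2, -0.4]
width: 0.0114
gripper_force: 39.2
```

Call:
play_rows(targets=[[[0,0,0.08],[0,0,0],0],[[0,0,0.08],[0,0,0],0],[[0,0,0],[0,0,0],0]])

```text
time_s: 11.6
ee_pos: [0.575, -0.1343, 0.1865]
eef_rot: [[0.169, 0.986, -0.0], [0.986, -0.169, 0.0], [0.0, -0.0, -1.0]]
ft_force: [-0.4, -0.6, -1.1]
width: 0.0115
gripper_force: 39.3
```

Call:
play_rows(targets=[[[0,0,0.08],[0,0,0],0],[[0,0,0.08],[0,0,0],0],[[0,0,0],[0,0,0],0]])

```text
time_s: 11.9
ee_pos: [0.575, -0.1342, 0.1824]
eef_rot: [[0.169, 0.986, -0.0], [0.986, -0.169, 0.0], [0.0, -0.0, -1.0]]
ft_force: [0.5, -1.0, -1.2]
width: 0.0115
gripper_force: 39.3
```

```bash
python3 - <<'E'
from m import *
st=state(); s=snapshot('wrist'); save(s,'w7')
print('TCP',st['ee_pos'],st['ft_force'],st['ft_torque'])
o,t=head(s,st,zmin=.15)
for r in o: print(r[1],r[2],r[3],r[4],r[5])
a=s['frame'][150:330,150:370,::-1];cv2.imwrite('pics/w7c.png',cv2.resize(a,None,fx=3,fy=3,interpolation=cv2.INTER_CUBIC))
E
```

```text
TCP [ 0.575  -0.1342  0.1824] [ 0.4962 -0.9905 -1.1756] [-0.1092 -0.099   0.0029]
[257.4761 255.1878] [ 0.5749 -0.1318  0.1933] [ 0.5682 -0.1447  0.1777] [ 0.5808 -0.1292  0.1994] [ 0.5746 -0.1356  0.1959]
```

View pics/w7c.png

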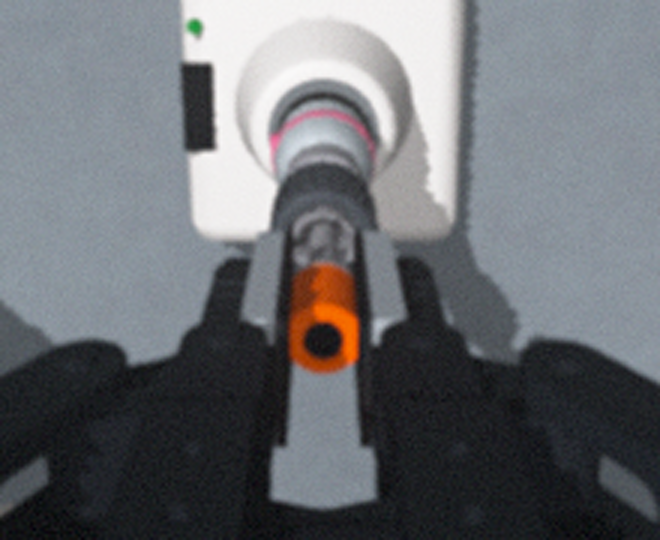

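The shank is in the mouth, with nothing catching. Continuing.

Call:
play_rows(targets=[[[0,0,0.08],[0,0,0],0],[[0,0,0.08],[0,0,0],0],[[0,0,0],[0,0,0],0]])

```text
time_s: 12.25
ee_pos: [0.5749, -0.1342, 0.1784]
eef_rot: [[0.169, 0.986, -0.0], [0.986, -0.169, 0.0], [0.0, -0.0, -1.0]]
ft_force: [0.4, -1.2, -1.9]
width: 0.0116
gripper_force: 39.2
```

Call:
play_rows(targets=[[[0,0,0.08],[0,0,0],0],[[0,0,0.08],[0,0,0],0],[[0,0,0],[0,0,0],0]])

```text
time_s: 12.55
ee_pos: [0.5749, -0.1342, 0.1744]
eef_rot: [[0.169, 0.986, -0.0], [0.986, -0.169, 0.0], [0.0, -0.0, -1.0]]
ft_force: [0.2, -1.4, -1.6]
width: 0.0113
gripper_force: 39.3
```

```bash
python3 - <<'E'
from m import *
for i in range(3):
    st=state(); s=snapshot('wrist')
    print('TCP',st['ee_pos'],st['ft_force'],st['ft_torque'],st['joint_torque'])
o,t=head(s,st,zmin=.13)
for r in o: print(r[1],r[2],r[3],r[4],r[5])
E
```

```text
TCP [ 0.5749 -0.1342  0.1744] [ 0.2263 -1.356  -1.6134] [-0.1032 -0.0596  0.0254] [  0.4767 -51.1207 -27.7725   0.2326   0.2568   0.0022]
TCP [ 0.5749 -0.1342  0.1744] [ 0.2796 -0.4393 -0.9649] [-0.2046 -0.0474 -0.0047] [  0.4796 -51.0727 -27.7774   0.2413   0.2436   0.0018]
TCP [ 0.5749 -0.1342  0.1744] [-0.2716 -0.7742 -1.1708] [-0.1501 -0.0761  0.0316] [  0.4731 -51.1242 -27.8201   0.2337   0.237    0.0013]
[257.5238 255.2447] [ 0.5749 -0.1319  0.1854] [ 0.5683 -0.1422  0.1697] [ 0.5806 -0.129   0.1914] [ 0.5745 -0.1357  0.188 ]
```

Call:
play_rows(targets=[[[0,0,0.06],[0,0,0],0],[[0,0,0.06],[0,0,0],0],[[0,0,0],[0,0,0],0]])

```text
time_s: 13.0
ee_pos: [0.575, -0.1343, 0.1716]
eef_rot: [[0.169, 0.986, -0.0], [0.986, -0.169, 0.0], [0.0, -0.0, -1.0]]
ft_force: [0.1, -1.0, -0.8]
width: 0.0114
gripper_force: 39.2
```

Call:
play_rows(targets=[[[0,0,0.04],[0,0,0],0],[[0,0,0],[0,0,0],0]])

```text
time_s: 13.2
ee_pos: [0.5751, -0.1343, 0.1707]
eef_rot: [[0.169, 0.986, -0.0], [0.986, -0.169, -0.0], [-0.0, -0.0, -1.0]]
ft_force: [0.2, -0.9, -1.1]
width: 0.0112
gripper_force: 39.2
```

Call:
play_rows(targets=[[[0,0,0.04],[0,0,0],0],[[0,0,0],[0,0,0],0]])

```text
time_s: 13.4
ee_pos: [0.5751, -0.1343, 0.1697]
eef_rot: [[0.169, 0.986, -0.0], [0.986, -0.169, -0.0], [-0.0, -0.0, -1.0]]
ft_force: [0.3, -0.2, -0.7]
width: 0.0113
gripper_force: 39.2
```

Call:
play_rows(targets=[[[0,0,0.04],[0,0,0],0],[[0,0,0],[0,0,0],0]])

```text
time_s: 13.6
ee_pos: [0.5752, -0.1343, 0.1691]
eef_rot: [[0.169, 0.986, 0.0], [0.986, -0.169, -0.0], [-0.0, 0.0, -1.0]]
ft_force: [-0.5, -1.0, 2.2]
width: 0.0114
gripper_force: 39.5
```

Call:
play_rows(targets=[[[0,0,0.04],[0,0,0],0],[[0,0,0],[0,0,0],0]])

```text
time_s: 13.8
ee_pos: [0.5754, -0.1344, 0.1689]
eef_rot: [[0.169, 0.986, 0.001], [0.986, -0.169, -0.001], [-0.0, 0.001, -1.0]]
ft_force: [-1.9, -0.1, 6.6]
width: 0.0118
gripper_force: 39.9
```

```bash
python3 - <<'E'
from m import *
st=state(); s=snapshot('wrist')
print('TCP',st['ee_pos'],st['ft_force'],st['ft_torque'])
o,t=head(s,st,zmin=.13)
for r in o: print(r[1],r[2],r[3],r[4],r[5])
s=snapshot('scene'); a=s['frame'][130:240,170:290,::-1];cv2.imwrite('pics/s8.png',cv2.resize(a,None,fx=5,fy=5,interpolation=cv2.INTER_CUBIC))
E
```

```text
TCP [ 0.5754 -0.1344  0.1689] [-1.9429 -0.1293  6.5989] [-0.1316  0.3259 -0.026 ]
[257.4739 255.2745] [ 0.5754 -0.1321  0.1799] [ 0.5688 -0.1451  0.1642] [ 0.5812 -0.1289  0.1861] [ 0.575  -0.1356  0.1827]
```

View pics/s8.png

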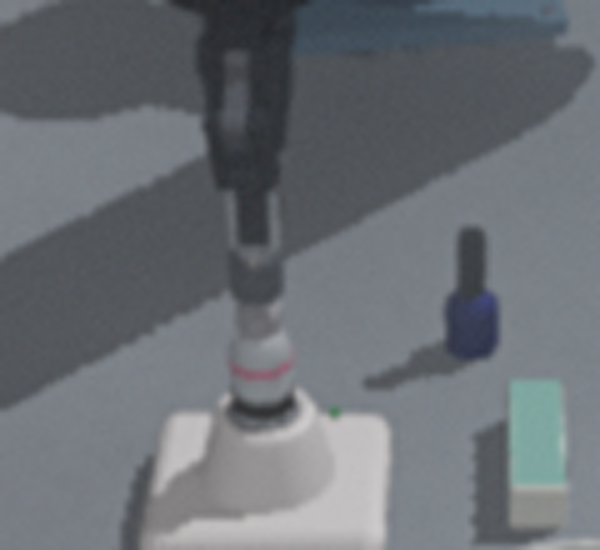

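Call:
play_rows(targets=[[[0,0,0.02],[0,0,0],0],[[0,0,0],[0,0,0],0]])

```text
time_s: 14.1
ee_pos: [0.5754, -0.1345, 0.1688]
eef_rot: [[0.169, 0.986, 0.002], [0.986, -0.169, -0.001], [-0.001, 0.002, -1.0]]
ft_force: [-2.2, 1.3, 9.2]
width: 0.0112
gripper_force: 40.1
```

At the stop: the force rises with no travel, at the expected height. Unload, open, and check.

Call:
play_rows(targets=[[[0,0,-0.05],[0,0,0],0],[[0,0,0],[0,0,0],0],[[0,0,0],[0,0,0],0.15],[[0,0,0],[0,0,0],0.3],[[0,0,0],[0,0,0],0.5],[[0,0,0],[0,0,0],0.5],[[0,0,0],[0,0,0],0.5]], grip_force=70)

```text
time_s: 14.8
ee_pos: [0.5749, -0.1341, 0.1681]
eef_rot: [[0.169, 0.986, -0.001], [0.986, -0.169, 0.0], [0.0, -0.001, -1.0]]
ft_force: [-0.5, 0.5, -0.4]
width: 0.0427
gripper_force: 0.0
```

```bash
python3 - <<'E'
from m import *
for i in range(2):
    st=state(); s=snapshot('wrist')
    print('TCP',st['ee_pos'],st['ft_force'],st['ft_torque'],st['width'],st['joint_positions'])
o,t=head(s,st,zmin=.13)
for r in o: print(r[1],r[2],r[3],r[4],r[5])
E
```

```text
TCP [ 0.5749 -0.1341  0.1681] [-0.52    0.49   -0.3556] [-0.0179  0.0261  0.0032] 0.04271221420608544 [-23.9525  22.2118  88.2229   0.0045  69.613  -14.2149]
TCP [ 0.575  -0.1341  0.1682] [-0.4384 -0.3462  0.2794] [-0.0551  0.0029  0.0144] 0.04232839377265797 [-23.9525  22.2056  88.2148   0.0042  69.6124 -14.2155]
[257.3051 257.0799] [ 0.5745 -0.1325  0.1802] [ 0.5678 -0.1427  0.1645] [ 0.5803 -0.1294  0.1823] [ 0.5741 -0.1362  0.1805]
```

Call:
play_rows(targets=[[[-0.06,0,0.36],[0,0,0],0.5],[[0,0,0.36],[0,0,0],0.5],[[0,0,0.36],[0,0,0],0.5],[[0,0,0.36],[0,0,0],0.5],[[0,0,0],[0,0,0],0.4],[[0,0,0],[0,0,0],0.35]], grip_force=70)

```text
time_s: 15.5
ee_pos: [0.5747, -0.1357, 0.1321]
eef_rot: [[0.169, 0.986, -0.001], [0.986, -0.169, 0.0], [0.0, -0.001, -1.0]]
ft_force: [0.1, 0.7, 0.6]
width: 0.0302
gripper_force: 0.0
```

```bash
cat > t.py <<'E'
from m import *
F=[];T=[]
for i in range(6):
    st=state(); F.append(st['ft_force']);T.append(st['ft_torque']); snapshot('wrist')
print(st['time_s'],'TCP',st['ee_pos'],'F',np.mean(F,0),'T',np.mean(T,0),'Tz sd',np.std(T,0)[2],st['width'],st['gripper_force'],st['joint_positions'][5],st['joint_torque'][5])
E
python3 t.py
```

```text
15.75 TCP [ 0.5751 -0.1358  0.1331] F [ 0.0219  0.2628 -0.0393] T [-0.0014 -0.0113 -0.0025] Tz sd 0.026340513915579858 0.029819434947266715 0.0 -14.357974095654729 4.833540629078925e-05
```

Call:
play_rows(targets=[[[0,0,0],[0,0,0],0.3],[[0,0,0],[0,0,0],0.25],[[0,0,0],[0,0,0],0.2],[[0,0,0],[0,0,0],0.2],[[0,0,0],[0,0,0],0.2]], grip_force=70)

```text
time_s: 16.3
ee_pos: [0.5748, -0.1357, 0.1331]
eef_rot: [[0.169, 0.986, 0.0], [0.986, -0.169, -0.0], [-0.0, 0.0, -1.0]]
ft_force: [-2.7, 0.3, 5.0]
width: 0.022
gripper_force: 68.3
```

```bash
python3 t.py
```

```text
16.55 TCP [ 0.5748 -0.1358  0.1331] F [-2.2264  0.832   5.4313] T [ 0.0871  0.4015 -0.0028] Tz sd 0.023259122548281386 0.021709128849597848 68.32060217857361 -14.357561694088481 -0.0007478763473045547
```

Call:
play_rows(targets=[[[0,0,0],[0,0,0.1],0.2],[[0,0,0],[0,0,0.2],0.2],[[0,0,0],[0,0,0.2],0.2],[[0,0,0],[0,0,0.1],0.2],[[0,0,0],[0,0,0.1],0.2],[[0,0,0],[0,0,0.1],0.2]])

```text
time_s: 17.2
ee_pos: [0.5749, -0.1358, 0.1331]
eef_rot: [[0.541, 0.841, 0.0], [0.841, -0.541, -0.0], [-0.0, 0.001, -1.0]]
ft_force: [-2.0, 0.1, 5.9]
width: 0.0222
gripper_force: 68.2
```

```bash
python3 t.py
```

```text
17.45 TCP [ 0.5749 -0.1358  0.1331] F [-2.1484  0.2373  5.6415] T [0.0717 0.3328 0.1347] Tz sd 0.04372902898481179 0.02201927788245368 68.1956684589386 8.549274193696064 0.12214827351272106
```

Call:
play_rows(targets=[[[0,0,0],[0,0,0.1],0.2],[[0,0,0],[0,0,0.1],0.2],[[0,0,0],[0,0,0.1],0.2],[[0,0,0],[0,0,0.06],0.2]])

```text
time_s: 17.9
ee_pos: [0.5749, -0.1358, 0.1331]
eef_rot: [[0.683, 0.731, 0.001], [0.731, -0.683, -0.0], [0.0, 0.001, -1.0]]
ft_force: [-1.5, 0.1, 4.5]
width: 0.0219
gripper_force: 68.2
```

```bash
python3 t.py
```

```text
18.15 TCP [ 0.5749 -0.1358  0.1331] F [-1.9303  0.5381  5.2125] T [0.0434 0.3332 0.1435] Tz sd 0.01574797539723937 0.021817122824771627 68.19992780685425 18.861852368701783 0.1361851952970028
```

Call:
play_rows(targets=[[[0,0,0],[0,0,0.1],0.2],[[0,0,0],[0,0,0.1],0.2],[[0,0,0],[0,0,0.1],0.2],[[0,0,0],[0,0,0.06],0.2]])

```text
time_s: 18.6
ee_pos: [0.575, -0.1359, 0.1331]
eef_rot: [[0.802, 0.597, 0.001], [0.597, -0.802, -0.001], [0.0, 0.001, -1.0]]
ft_force: [-2.2, 0.3, 5.6]
width: 0.0219
gripper_force: 68.2
```

```bash
python3 t.py
```

```text
18.85 TCP [ 0.5749 -0.1359  0.1331] F [-2.0103  0.016   5.2094] T [0.0641 0.3041 0.1332] Tz sd 0.033552904364762944 0.02222429646658409 68.20345759391785 29.175338840155018 0.1367875887081027
```

Call:
play_rows(targets=[[[0,0,0],[0,0,0.1],0.2],[[0,0,0],[0,0,0.1],0.2],[[0,0,0],[0,0,0.1],0.2],[[0,0,0],[0,0,0.06],0.2]])

```text
time_s: 19.3
ee_pos: [0.575, -0.1359, 0.1331]
eef_rot: [[0.896, 0.443, 0.001], [0.443, -0.896, -0.001], [0.0, 0.001, -1.0]]
ft_force: [-1.5, 0.7, 5.2]
width: 0.0219
gripper_force: 68.2
```

```bash
python3 t.py
```

```text
19.55 TCP [ 0.575  -0.1359  0.1331] F [-1.684   0.3443  5.1237] T [0.0225 0.2849 0.1478] Tz sd 0.030901594755895396 0.02174977056861235 68.23057293891907 39.486442932088615 0.1588532980531454
```

Call:
play_rows(targets=[[[0,0,0],[0,0,0.08],0.2],[[0,0,0],[0,0,0.08],0.2],[[0,0,0],[0,0,0.06],0.2]])

```text
time_s: 19.9
ee_pos: [0.575, -0.1359, 0.1331]
eef_rot: [[0.939, 0.343, 0.001], [0.343, -0.939, -0.001], [0.0, 0.001, -1.0]]
ft_force: [-2.0, -1.0, 4.6]
width: 0.0219
gripper_force: 68.2
```

```bash
python3 t.py
```

```text
20.15 TCP [ 0.575  -0.1359  0.1331] F [-1.3109 -0.1057  5.2742] T [-0.0042  0.2854  0.1785] Tz sd 0.018114810957387133 0.022413649022544398 68.24697375297546 45.77073596557605 0.17625236883759499
```

Call:
play_rows(targets=[[[0,0,0],[0,0,0.06],0.2],[[0,0,0],[0,0,0.06],0.2],[[0,0,0],[0,0,0.06],0.2]])

```text
time_s: 20.5
ee_pos: [0.575, -0.136, 0.1331]
eef_rot: [[0.966, 0.257, 0.001], [0.257, -0.966, -0.001], [0.0, 0.001, -1.0]]
ft_force: [-1.9, -0.0, 5.3]
width: 0.022
gripper_force: 68.3
```

```bash
python3 t.py
```

```text
20.75 TCP [ 0.575  -0.136   0.1331] F [-1.8176 -0.0727  5.0703] T [-0.0064  0.2902  0.1935] Tz sd 0.023880402692184517 0.021879734653923257 68.25865745544434 50.928284568234645 0.19274388905614614
```

Call:
play_rows(targets=[[[0,0,0],[0,0,0.05],0.2],[[0,0,0],[0,0,0.05],0.2]])

```text
time_s: 21.0
ee_pos: [0.575, -0.136, 0.1331]
eef_rot: [[0.978, 0.209, 0.001], [0.209, -0.978, -0.001], [0.0, 0.001, -1.0]]
ft_force: [-1.2, 0.0, 5.9]
width: 0.0223
gripper_force: 68.3
```

```bash
python3 t.py
```

```text
21.25 TCP [ 0.575  -0.136   0.1331] F [-1.6038 -0.0211  5.4996] T [-0.0147  0.288   0.2295] Tz sd 0.02993882303551691 0.021989151071653622 68.25739860534668 53.79010047396436 0.20629005040973425
```

Call:
play_rows(targets=[[[0,0,0],[0,0,0.05],0.2],[[0,0,0],[0,0,0.05],0.2],[[0,0,0],[0,0,0.05],0.2]])

```text
time_s: 21.6
ee_pos: [0.575, -0.136, 0.1331]
eef_rot: [[0.991, 0.135, 0.001], [0.135, -0.991, -0.001], [0.001, 0.001, -1.0]]
ft_force: [-1.8, 0.4, 4.5]
width: 0.0219
gripper_force: 68.3
```

```bash
python3 -c "
from plant import state
s=state();print(s['ft_torque'],s['joint_torque'][5])"; python3 t.py
```

```text
[-0.05907747  0.23324405  0.25132189] -0.09605959989130497
21.85 TCP [ 0.575  -0.136   0.1331] F [-1.6535 -0.1777  5.017 ] T [-0.0294  0.2884  0.2077] Tz sd 0.022068457902686574 0.022148064386664317 68.2607352733612 58.08611201581612 0.2207392081618309
```

Call:
play_rows(targets=[[[0,0,0],[0,0,0.04],0.2],[[0,0,0],[0,0,0.04],0.2],[[0,0,0],[0,0,0.04],0.2],[[0,0,0],[0,0,0.04],0.2]])

```text
time_s: 22.3
ee_pos: [0.575, -0.136, 0.1331]
eef_rot: [[0.998, 0.056, 0.001], [0.056, -0.998, -0.001], [0.001, 0.001, -1.0]]
ft_force: [-1.5, -0.2, 4.9]
width: 0.0222
gripper_force: 68.3
```

```bash
python3 t.py;python3 t.py
```

```text
22.55 TCP [ 0.575  -0.136   0.1331] F [-1.7805  0.0318  5.0268] T [-0.0069  0.293   0.2469] Tz sd 0.019444880841946115 0.022202879973150826 68.2637357711792 62.66869699071042 0.24032218381762505
22.85 TCP [ 0.575  -0.136   0.1331] F [-1.7029 -0.1737  4.9787] T [-0.0499  0.2831  0.2476] Tz sd 0.029884528481260844 0.021991888893324818 68.26340317726135 62.66565661448624 0.23760289885103703
```

Torque is about 0.245 N m, a firm grip. Releasing and retreating.

Call:
play_rows(targets=[[[0,0,0],[0,0,0],0.35],[[0,0,0],[0,0,0],0.5],[[0,0,0],[0,0,0],0.6],[[0,0,0],[0,0,0],0.6],[[0,0,-0.4],[0,0,0],0.6],[[0,0,-0.8],[0,0,0],0.6],[[0,0,-1],[0,0,0],0.6],[[0,0,-1],[0,0,0],0.6],[[0,0,-1],[0,0,0],0.6],[[0,0,0],[0,0,0],0.6]])

```text
time_s: 23.9
ee_pos: [0.5769, -0.1365, 0.2425]
eef_rot: [[0.998, 0.056, 0.008], [0.056, -0.998, -0.003], [0.008, 0.004, -1.0]]
ft_force: [-0.1, 0.4, 0.7]
width: 0.0514
gripper_force: 0.0
```

```bash
python3 - <<'E'
from m import *
st=state(); s=snapshot('wrist'); save(s,'w9')
print('TCP',st['ee_pos'],st['ft_force'],st['width'])
o,t=head(s,st,zmin=.13)
for r in o: print(r[1],r[2],r[3],r[4],r[5])
E
```

```text
TCP [ 0.5769 -0.1365  0.2425] [-0.1351  0.4369  0.6677] 0.05136364460290586
[256.1729 212.2336] [ 0.5769 -0.1363  0.1804] [ 0.568  -0.1425  0.1685] [ 0.581  -0.1307  0.1825] [ 0.5744 -0.1366  0.1807]
```

View pics/w9.png

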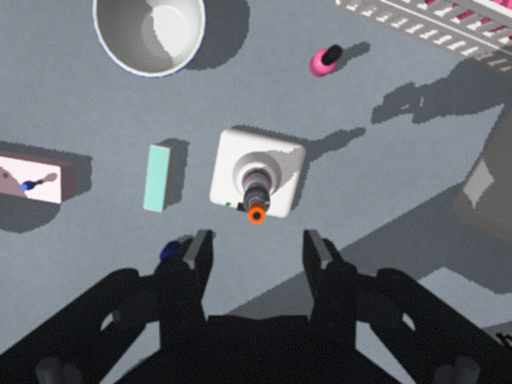

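The drum stands upright in the drill (head at 256,213, top at 0.1805 m, so it is home). The fingers are clear and the surroundings undisturbed. Handing in.

```bash
python3 -c "
from plant import sign_off
print(sign_off())"
```

```text
the job is handed in; nothing more can be done
None
```

The sanding drum is fully home in the drill, the nut is tightened clockwise to about 0.245 N m, and the gripper is clear. The job was handed in at about 24 s of the 72 s allowed; no verdict was returned.

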